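Cover the live terminal and prove the interlock switch

ROBOT

A 6-joint arm with a two-finger parallel gripper is mounted at the origin on the work surface. World frame = base frame: x ahead of the robot, y to its left, z up, the work surface at z = 0. Lengths are in m, angles in rad, forces in N, time in s.
With the tool pointing down it reaches from about 0.325 to 0.925 m from the base axis. Payload 3.1 kg.
Tool frame: the origin (TCP) lies at the very end of the fingers, on their centre line; the grasp point (between the pads) lies 19 mm behind it; z points along the fingers, y is the direction in which the jaws open and shut (so a half turn about z gives the same grasp; the last joint's range is limited). The gripper opens to 85 mm and grips with 20 to 120 N. Pads are 22 mm wide; open, the fingers measure 114 mm over their backs; the gripper's body (76 mm by 85 mm) begins 54 mm behind the grasp point. The pads swing forward as they close: fully open they stand 13 mm farther back than shut.
Start: joints at [1.136, 0.217, 1.613, -0, 1.311, -0.112], TCP at [0.198, 0.593, 0.231] pointing down, gripper open.
Joint ranges: [-2.75, 2.75], [-0.78, 2.1], [0.31, 2.55], [-1.13, 4.27], [0.13, 2.63], [-2.58, 2.58]. Speed limits (rad/s): [2.79, 2.79, 3.14, 3.14, 3.14, 3.14].

INTERFACE

Orientations are given as [roll, pitch, yaw] about the fixed x, y, z axes, in that order (R = Rz(yaw) Ry(pitch) Rx(roll)).
In Python, from station import goto, line_to, move_j, grip, pause, solve_ik, sense, snapshot, camera_params, IKError, job_done gives the robot as it stands. Calls block until the motion is done:
- goto(position, orientation): joint-space move of the TCP to a pose.
- line_to(position, frame=None, max_speed=0.15, f_stop=None): straight line of the TCP; frame=None keeps the orientation; max_speed is the mean speed in m/s. With f_stop (N) it stops when the force on the tool has changed by that much, and returns True; else False.
- move_j(angles): joint-space move.
- grip(opening): finger opening in m; the grip force is fixed at half the most; returns when the fingers have stopped.
- pause(seconds).
- solve_ik(position, orientation): joint angles nearest the present ones, or None.
- sense(): the state.
- snapshot(name): name is "scene" or "top" or "wrist"; returns (picture, depth): 400x640x3 uint8, blue, green, red; 400x640 float32, m along the optical axis (not along the pixel's ray), 0 where there is no reading.
- camera_params(name): a dict with "intrinsics" (3x3 intrinsics, pixels), "R" (3x3) and "t" (3): a world point X has camera coordinates R X + t; the wrist camera has in their place "mount" (4x4, takes a point from camera to tool coordinates, whose origin is the TCP and whose axes are the flange's). Camera axes: x right, y down, z forward; pixel columns grow to the right and rows downward; lengths in m; the calibration is good to about 2 mm. A picture is of the moment at which its call begins: read the wrist's pose just before it. camera_params takes no time and is no camera call.
A pose or a line that the arm cannot do raises IKError and nothing moves.
- job_done(): hands the job in, once; it reports no verdict.
The state is a dict: "time": time; "joints": joint angles; "dq": joint speeds; "effort": joint torques, N m; "tcp_pos": TCP position; "ee_rot": TCP orientation; "wrist_force": force on the tool from outside, world axes, zero at the start; "moment": the same for the moment, N m; "opening": finger opening in m.
Only numpy, scipy, OpenCV 4.12 (cv2) and the standard library are available. Lean on these libraries where they do the work, as an engineer would, in place of code of your own. Each camera call takes 0.05 s, during which the arm holds its last target. There are 200 camera calls.

TASK

Take the grey shroud with the raised rim round its open end from where it lies on its side on the bench, and set it down, without dropping it, rim down and closed end up, fully home in the rectangular pocket of the white test jig so that it covers the brass terminal; let go of it. Then push the roller arm of the limit switch back until it clicks, and let it spring back upright. Leave the other loose things on the bench where they are.

Things in the scene. Friction and masses are not known exactly. Their poses are not given: they have to be found in the camera images.
- shroud: rimmed grey plastic cap, hollow, box-shaped, 0.11-0.23 kg: 90 mm long (x), 44 wide (y: grip here), 40 high (z), walls 4. Starts lying on its flat side z = 0, z up, closed end (x = -45) pointing away from the robot within 1.45 rad; open end at x = +45. Origin: centre of the flat side. Home in the pocket: x straight down, y parallel to the jig's y, either way round
- shroud_rim (a point): centre of the rim's open face, at (45, 0, 23.5) mm in the shroud's frame, same axes. The rim is 10 mm thick (x = 35 to 45) and stands out 7 mm on both y sides and the z-up side, not on the flat side: outline 58 mm (y) by 47 mm (z = 0 to 47)
- jig: white test jig, fixed: block x -45.5 to +69.5, y +-65, 30 mm high, with a pocket 51 (x) by 62 mm (y) centred over the origin. On it an aluminium bracket with a round top, x +54 to +66, 50 wide, 140 mm high above the bench, with a pin behind to x = 106; two brass posts 14 mm tall at x 45, y +-52. Origin: under the pocket at bench level; x points away from the robot within 0.35 rad, z up
- pocket (a point): centre of the pocket's floor, 22 mm above the bench, axes of the jig; the rim's open face rests here. The pocket is 8 mm deep with a 2 mm chamfer; a brass terminal screw 16 mm wide, 11 mm high, stands on its floor and goes inside the hollow shroud
- switch: the limit switch, fixed: 70 x 80 mm foot, grey upright body 42 mm wide (y), 36 mm deep (x), its dark head ends 95 mm above the bench; origin under its centre; x points to its back, away from the robot within 0.5 rad
- switch_arm (a joint): angle of the switch's roller arm: 0 = upright at rest, grows as the roller is pushed towards the switch's +x (its back); it clicks at 0.5 rad, stop at 0.8 rad; the spring takes about 2 to 4 N at the roller and returns the arm by itself
- switch_roller (a point): centre of the black roller, 22 mm in diameter and 14 mm wide along the switch's y, on the end of a steel arm 55 mm above its pivot; the pivot is 80 mm above the bench, the roller 135 mm, 19 mm to the +y side of the switch's centre; the arm bar (10 x 4 mm) is 9 mm further to +y
- plain_cap: bystander: a similar grey cap of 90 x 44 x 40 mm lying on the bench, with no rim; origin under its centre
- angle_plate: bystander: aluminium angle plate 100 x 50 mm, 40 mm high at its upright end (+x); origin under its centre
- helping_hands: bystander: helping-hands clamp stand, fixed, 80 mm round foot, crossbar 130 mm long (y) at 95 mm height, 106 mm high, jaws reaching 52 mm to its -x, which faces the robot within 0.5 rad; origin under its centre
- screw_jar: bystander: glass screw jar, 60 mm wide, 75 mm high, at the left; origin under its centre
- wire_reel: bystander: empty white reel, 64 mm wide, 50 mm high, at the right; origin under its centre
- steel_block: bystander: bright steel block 60 x 90 x 30 mm at the far edge; origin under its centre
- screwdriver: bystander: screwdriver with a red handle lying at the far edge; origin on its underside
Mind the look-alikes: they are no part of the job. Several things look just like the jig: the one meant starts farthest to the robot's right.

How it is judged:
By the outcome, as a careful person would: the job done as asked, in the order asked, and still so for the second after the job is handed in, with the robot touching nothing.
It also fails if it takes over 64 s, if anything falls off the work surface, if the arm or the gripper's body presses on something with over 40 N, if the wrist force passes 120 N, or if a joint passes its speed limit or range.

## Working session

There is one attempt and no reset: what is moved stays moved. The work goes in short steps, each a Python script; the robot and the scene stay as the last script left them, time stands still between calls to the robot, and variables do not carry over. Pictures are saved under pics/ and viewed, about 8 in all and at most 12, crops included, and the job is handed in when it is done.

```bash
mkdir -p pics; ls
python3 - <<'E'
from station import *
import cv2, numpy as np
for n in("scene","top"):
    p,d=snapshot(n); cv2.imwrite(f"pics/{n}0.png",p); np.save(f"pics/{n}0.npy",d)
    c=camera_params(n); print(n,np.round(c["intrinsics"],1).tolist(),np.round(c["R"],3).tolist(),np.round(c["t"],3).tolist())
print(camera_params("wrist")); s=sense(); print(s)
E
```

```text
pics
scene [[374.8, 0.0, 321.3], [0.0, 374.8, 199.1], [0.0, 0.0, 1.0]] [[0.659, 0.752, -0.005], [0.522, -0.462, -0.717], [-0.541, 0.47, -0.698]] [-0.354, -0.166, 1.261]
top [[394.7, 0.0, 321.9], [0.0, 394.7, 205.2], [0.0, 0.0, 1.0]] [[-0.02, -1.0, -0.001], [-0.986, 0.02, -0.164], [0.164, -0.002, -0.987]] [0.031, 0.541, 1.283]
{'intrinsics': array([[352.2769881 ,   0.        , 320.6063243 ],
       [  0.        , 352.2769881 , 199.81114874],
       [  0.        ,   0.        ,   1.        ]]), 'mount': array([[ 4.98691541e-04, -9.53008783e-01, -3.02942256e-01,
         7.66530900e-02],
       [ 9.99999809e-01,  3.64633853e-04,  4.99079208e-04,
        -5.46284094e-04],
       [-3.65163867e-04, -3.02942447e-01,  9.53008783e-01,
        -1.42196309e-01],
       [ 0.00000000e+00,  0.00000000e+00,  0.00000000e+00,
         1.00000000e+00]])}
{'time': 0.1, 'joints': array([ 1.13578675e+00,  2.17686954e-01,  1.61482373e+00, -7.94756806e-06,
        1.31128531e+00, -1.12179597e-01]), 'dq': array([-0.00164096, -0.00317362, -0.00284491, -0.00119298, -0.00356347,
       -0.00041264]), 'effort': array([-1.35764774e-03, -3.98072398e+01, -3.04972887e+01, -1.81707287e-04,
        4.18037467e-03, -1.20540753e-05]), 'tcp_pos': array([0.19793235, 0.59203722, 0.23006759]), 'ee_rot': array([-3.13940231e+00, -2.39022153e-04,  2.81876446e+00]), 'wrist_force': array([-1.02129304,  0.5230065 ,  0.3477947 ]), 'moment': array([ 0.01938161,  0.00484012, -0.03988294]), 'opening': 0.08532061685779072}
```

View pics/top0.png

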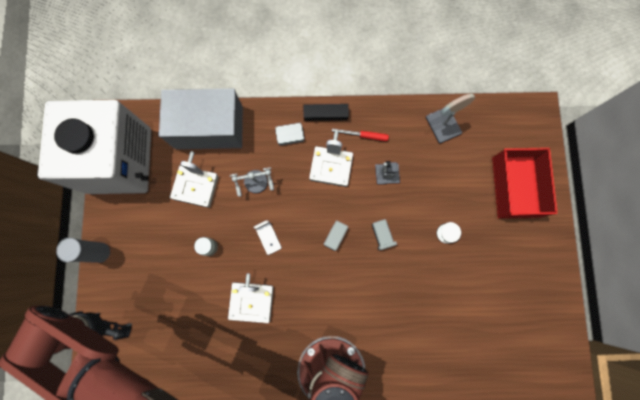

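View pics/scene0.png

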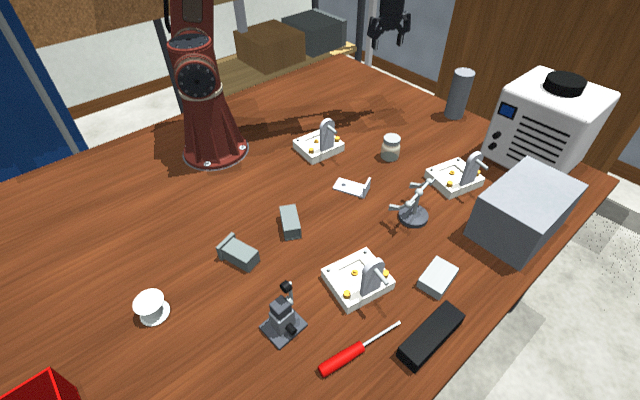

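Top view: three jig-like objects, at pixels (331,165), (194,185) and (250,302). The robot's right is image right, so (331,165) is the jig meant. Two grey caps: (336,235) is plain, and (385,235) shows a flange at its near end, so it is the shroud. The switch is at (388,172). An enlarged crop plus coarse measurements will confirm this.

```bash
cat > h.py <<'E'
from station import *
import cv2, numpy as np
from scipy.spatial.transform import Rotation as Ro
def cam(name, s=None):
    c=camera_params(name); K=c["intrinsics"]
    if name!="wrist": return K, c["R"].T, -c["R"].T@c["t"]
    s=s or sense(); T=np.eye(4); T[:3,:3]=Ro.from_euler("xyz",s["ee_rot"]).as_matrix(); T[:3,3]=s["tcp_pos"]
    T=T@c["mount"]; return K,T[:3,:3],T[:3,3]
def cloud(C,d):   # world point of every pixel
    K,R,o=C; v,u=np.indices(d.shape)
    r=np.stack([(u-K[0,2])/K[0,0],(v-K[1,2])/K[1,1],np.ones(d.shape)],-1)
    return (r*d[...,None])@R.T+o
def ray(C,uv,z):
    K,R,o=C; r=R@np.linalg.solve(K,[uv[0],uv[1],1.]); return o+r*(z-o[2])/r[2]
def shot(name,f):
    s=sense(); p,d=snapshot(name); cv2.imwrite(f"pics/{f}.png",p); np.savez(f"pics/{f}.npz",d=d,p=p,s=np.array(s,dtype=object)); C=cam(name,s); return p,d,C
E
python3 - <<'E'
from h import *
p=cv2.imread("pics/top0.png"); d=np.load("pics/top0.npy"); C=cam("top"); P=cloud(C,d)
for n,(u,v) in dict(shroud=(385,235),cap=(336,235),jig=(331,172),switch=(388,178),bench=(360,200)).items(): print(n,P[v,u].round(3), )
cv2.imwrite("pics/crop1.png",cv2.resize(p[120:260,290:420],None,fx=4.2,fy=4.2,interpolation=cv2.INTER_CUBIC))
def box(reg,zlo,zhi,name):
    x0,x1,y0,y1=reg; m=np.zeros(d.shape,np.uint8); m[y0:y1,x0:x1]=1
    m&=((P[...,2]>zlo)&(P[...,2]<zhi)).astype(np.uint8)
    q=P[m>0][:,:2].astype(np.float32); r=cv2.minAreaRect(q*1000); print(name,len(q),q.mean(0).round(3),r)
box((365,405,212,258),.025,.06,"shroud"); box((300,360,140,190),.02,.04,"jig"); box((370,405,155,190),.004,.02,"switchfoot"); box((370,405,155,190),.06,.2,"switchtop")
E
```

```text
shroud [ 0.437 -0.188  0.041]
cap [ 0.44  -0.025  0.039]
jig [ 0.661 -0.014  0.022]
switch [ 0.639 -0.213  0.01 ]
bench [ 0.564 -0.113  0.001]
shroud 388 [ 0.439 -0.18 ] ((441.0224609375, -181.21682739257812), (89.82490539550781, 57.80971145629883), 15.8942232131958)
jig 1100 [ 0.677 -0.011] ((693.7494506835938, 14.483009338378906), (189.4367218017578, 131.56459045410156), 77.25173950195312)
switchfoot 342 [ 0.653 -0.207] ((662.7858276367188, -210.97747802734375), (120.11459350585938, 122.92716979980469), 87.28390502929688)
switchtop 176 [ 0.65  -0.202] ((652.95947265625, -203.0941925048828), (33.46709060668945, 47.84041213989258), 0.39667370915412903)
```

View pics/crop1.png

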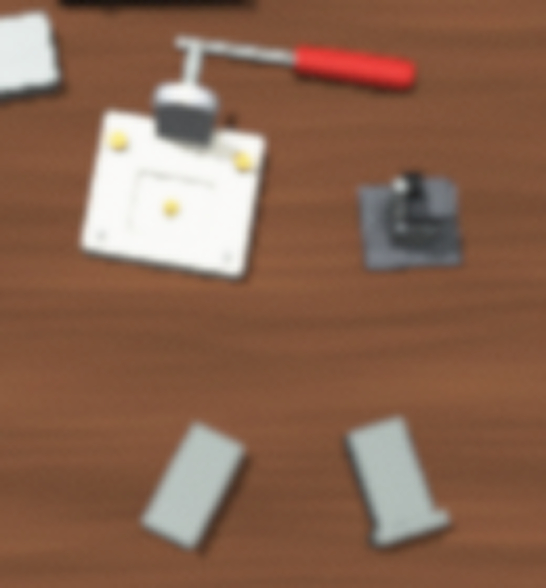

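The crop confirms it. The right-hand cap has the rim at its near end, at crop (410,525), and the jig at crop (175,195) has the bracket behind it. Next I'll take close wrist views of the jig and switch, with the tool x axis outward so the camera ends up on top when placing.

Run:
```python
from h import *
C=cam("top"); print("terminal",ray(C,(330.5,169.5),.033).round(3))
j=ray(C,(330.5,169.5),.033)[:2]; y=-.168; e=np.array([np.cos(y),np.sin(y)])
# IK feasibility for the whole plan
sh=np.array([.441,-.181]); a=np.radians(15.9); 
for th in (0,20,30):
    t=np.radians(th)
    # tool z at grasp: down tilted towards -(closed dir);  tool x = closed dir (tilted)
    def pick(yaw,tz): # tz: tilt of tool z back (towards -e) from down
        return Ro.from_matrix(Ro.from_euler("z",yaw).as_matrix()@Ro.from_euler("y",tz).as_matrix()@np.diag([1,-1,-1.])).as_euler("xyz")
    q1=solve_ik(np.r_[sh,.05],pick(a,t)); q2=solve_ik(np.r_[j,.09],pick(y,t-np.pi/2)); q3=solve_ik(np.r_[j,.19],pick(y,t-np.pi/2))
    R=Ro.from_euler("xyz",pick(a,t)).as_matrix(); print(th,R[:,2].round(2)); [print(None if q is None else q.round(2)) for q in(q1,q2,q3)]
goto(np.r_[j-.07*e,.25],[np.pi,0,y]); p,d,C=shot("wrist","w_jig"); print(sense()["time"],sense()["tcp_pos"])
goto(np.r_[.64-.07,-.2,.27],[np.pi,0,0]); p2,d,C=shot("wrist","w_sw"); print(sense()["time"])
cv2.imwrite("pics/two.png",cv2.resize(np.vstack([p,p2]),None,fx=.75,fy=.75,interpolation=cv2.INTER_AREA))
```

```text
terminal [ 0.667 -0.012  0.033]
0 [ 0. -0. -1.]
[-0.54  0.15  2.08 -0.    0.91  0.76]
[-0.09  0.69  2.21  3.23  1.33 -1.59]
[-0.09  0.38  2.3   3.23  1.11 -1.61]
20 [-0.33 -0.09 -0.94]
[-0.4   0.34  1.88 -0.23  1.21  1.01]
[-0.09  0.39  2.26  3.25  0.73 -1.63]
[-0.09  0.11  2.29  3.3   0.48 -1.69]
30 [-0.48 -0.14 -0.87]
[-0.35  0.45  1.78 -0.3   1.36  1.08]
[-0.09  0.28  2.24  3.3   0.43 -1.68]
[-0.09  0.03  2.24  3.49  0.19 -1.88]
2.6833 [5.98254144e-01 4.39359054e-04 2.49977103e-01]
3.5583<sys>:0: UserWarning: Gimbal lock detected. Setting third angle to zero since it is not possible to uniquely determine all angles.
```

View pics/two.png

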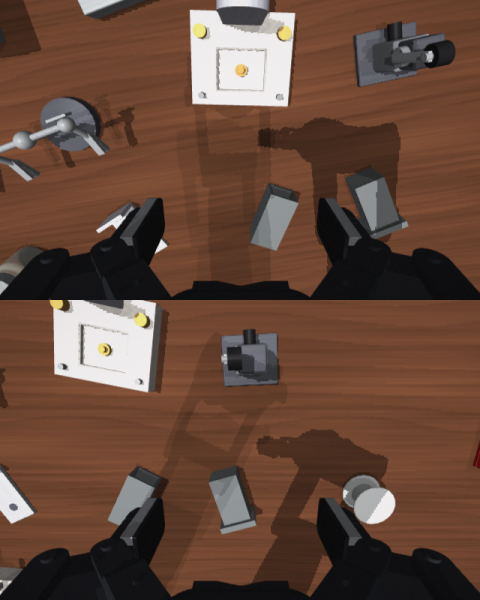

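Top half of the picture (jig view): pocket at about (241,70), terminal at its centre, posts at (200,31) and (285,33). Bottom half (switch view): switch at (250,358) with its roller to the left at (235,357), and the shroud at (232,500). Now to compute positions from depth and colour.

Run:
```python
from h import *
def load(f):
    z=np.load(f"pics/{f}.npz",allow_pickle=True); C=cam("wrist",z["s"].item()); return z["p"],z["d"],C,cloud(C,z["d"])
def rect(P,m,n):
    k,l,st,_=cv2.connectedComponentsWithStats(m.astype(np.uint8)); i=1+np.argmax(st[1:,4]); q=P[l==i]
    r=cv2.minAreaRect(q[:,:2].astype(np.float32)*1000); print(n,len(q),"z",np.median(q[:,2]).round(4),"c",np.round(r[0],1),"size",np.round(r[1],1),"ang",round(r[2],1))
    return q
for f,c in (("w_jig",(.667,-.012)),("w_sw",(.667,-.012))):
    p,d,C,P=load(f); print(f)
    near=lambda c,r:(d>0)&(np.hypot(P[...,0]-c[0],P[...,1]-c[1])<r)
    hsv=cv2.cvtColor(p,cv2.COLOR_BGR2HSV).astype(int); yel=(hsv[...,1]>110)&(hsv[...,0]>15)&(hsv[...,0]<35)&(hsv[...,2]>100)
    rect(P,near(c,.09)&(P[...,2]>.0265)&(P[...,2]<.034),"top")
    rect(P,near(c,.045)&(P[...,2]>.015)&(P[...,2]<.0255),"floor")
    m=(near(c,.02)&yel&(P[...,2]>.024)).astype(np.uint8); v,u=np.nonzero(m); uv=(u.mean(),v.mean()); print("term",len(u),uv,ray(C,uv,.031).round(4))
    for s in(1,-1):
        m=near((.667+.045-s*.0*.05,-.012+s*.052),.025)&yel&(P[...,2]>.034); v,u=np.nonzero(m)
        if len(u): print("post",s,len(u),P[m].mean(0).round(4))
    rect(P,near((.441,-.181),.075)&(P[...,2]>.034)&(P[...,2]<.043),"shroud body top"); rect(P,near((.441,-.181),.075)&(P[...,2]>.02)&(P[...,2]<.06),"shroud")
    if f=="w_sw":
        rect(P,near((.65,-.205),.07)&(P[...,2]>.004)&(P[...,2]<.03),"foot")
        rect(P,near((.65,-.205),.07)&(P[...,2]>.085)&(P[...,2]<.1),"head")
        q=rect(P,near((.65,-.205),.07)&(P[...,2]>.122),"roller"); print(q[:,2].max())
        cv2.imwrite("pics/c2.png",np.hstack([cv2.resize(p[20:140,270:390],(390,390),interpolation=2),cv2.resize(load("w_jig")[0][0:150,240:400],(400,390),interpolation=2)]))
```

```text
w_jig
top 11349 z 0.0295 c [682.4 -15. ] size [130.2 115.4] ang 78.9
floor 3116 z 0.0215 c [670.6 -12.6] size [62.2 51.2] ang 78.9
term 190 (np.float64(321.0578947368421), np.float64(93.36842105263158)) [ 0.6702 -0.0128  0.031 ]
post 1 250 [0.7239 0.0292 0.0432]
post -1 256 [ 0.7043 -0.0719  0.0434]
shroud body top 2810 z 0.0393 c [ 446.1 -183.6] size [83.2 56.8] ang 15.8
shroud 3792 z 0.0393 c [ 441.9 -184.8] size [92.  57.7] ang 16.0
w_sw
top 10283 z 0.0295 c [682.4 -14.5] size [131.7 115. ] ang 79.0
floor 2940 z 0.0216 c [671.  -10.6] size [61.2 51.1] ang 79.0
term 185 (np.float64(138.36756756756756), np.float64(65.31351351351351)) [ 0.6702 -0.0148  0.031 ]
post 1 174 [0.7224 0.0297 0.0435]
post -1 237 [ 0.7043 -0.0728  0.0435]
shroud body top 2473 z 0.0393 c [ 444.4 -186.7] size [89.5 57.8] ang 12.2
shroud 3203 z 0.0393 c [ 441.7 -183.7] size [91.2 58.5] ang 16.8
foot 2088 z 0.0094 c [ 656.9 -212.3] size [70.1 79.5] ang 2.5
head 1347 z 0.0943 c [ 656.9 -212.5] size [32.3 33.1] ang 1.6
roller 5274 z 0.3489 c [ 584.  -213.6] size [ 7.2 48.9] ang 11.8
0.35715050273549437
```

View pics/c2.png

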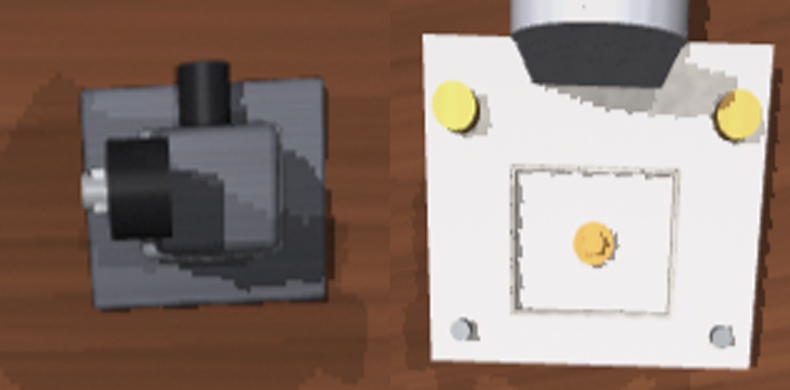

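Jig: origin (0.6707, -0.0126), yaw -0.193. The block, pocket and sizes all agree. Switch: (0.6569, -0.2124), yaw 0.04. Shroud: centre (0.4418, -0.1845), closed end at 0.28 rad. Next I plan the pick, flip and place, checking IK before moving.

```bash
cat >> h.py <<'E'
def rz(a): return Ro.from_euler("z",a).as_matrix()
def toolR(yaw,tilt): return rz(yaw)@Ro.from_euler("y",tilt).as_matrix()@np.diag([1,-1,-1.])
def eul(R): return Ro.from_matrix(R).as_euler("xyz")
JIG=np.array([.6707,-.0126]); JY=-.193; A=.28; TH=np.radians(10); SH=np.array([.4418,-.1845])
e=rz(A)[:,0]; jx=rz(JY)[:,0]
Rp=toolR(A,TH); Sp=np.column_stack([-e,np.cross([0,0,1],-e),[0,0,1]])
g=np.r_[SH,0]+.015*e; Tp=g+.019*Rp[:,2]; Tp[2]=.007
def place(tcp,tool_R=Rp,lift=0.):   # tcp at grasp -> tool pose that seats the rim in the pocket
    # shroud origin at pick, projected on the jaws' centre plane
    y=tool_R[:,1]; o=np.r_[SH,0]; o=o-y*(y@(o-tcp))
    Rs=np.column_stack([[0,0,-1.],np.cross(-jx,[0,0,-1.]),-jx])
    so=np.r_[JIG,.022+lift]-Rs@[.045,0,.0235]
    RT=Rs@Sp.T@tool_R; return so+Rs@Sp.T@(tcp-o), RT
E
python3 - <<'E'
from h import *
P,R=place(Tp); print("pick",Tp.round(4),"place",P.round(4),R[:,2].round(3),R[:,0].round(3))
for n,(p,r) in dict(pre=(Tp+[0,0,.1],Rp),pick=(Tp,Rp),lift=(np.array([.45,-.12,.36]),toolR(A,TH)),place=(P,R),h1=(P+[0,0,.1],R),h2=(P+[0,0,.22]-.1*jx,R),h3=(P+[0,0,.2]-.2*jx,R)).items():
    q=solve_ik(p,eul(r)); print(n,None if q is None else q.round(2))
E
```

```text
pick [ 0.453  -0.1813  0.007 ] place [ 0.6869 -0.0158  0.0787] [ 0.967 -0.189 -0.174] [ 0.17  -0.033  0.985]
pre [-0.45  0.17  1.93 -0.13  1.17  0.9 ]
pick [-0.45  0.34  1.96 -0.14  0.98  0.93]
lift [-0.34 -0.1   1.72 -0.1   1.67  0.94]
place [-0.07  0.58  2.2   3.28  1.04 -1.62]
h1 [-0.07  0.29  2.26  3.31  0.81 -1.66]
h2 [-0.03 -0.26  2.47  3.49  0.49 -1.85]
h3 None
```

Run:
```python
from h import *
goto(Tp+[0,0,.11],eul(Rp)); print("stop?",line_to(Tp,f_stop=8,max_speed=.1)); s=sense(); print(s["time"],s["tcp_pos"].round(4),s["wrist_force"].round(1))
grip(.03); s=sense(); print(s["opening"],s["tcp_pos"].round(4),s["ee_rot"].round(4)); np.save("tcp.npy",s["tcp_pos"]); np.save("rot.npy",s["ee_rot"])
line_to(s["tcp_pos"]+[0,0,.05],max_speed=.08); s=sense(); print(s["time"],s["opening"],s["wrist_force"].round(2))
line_to(np.array([.45,-.12,.30])); p,d,C=shot("wrist","w_held"); p2,_,_=shot("scene","s1"); print(sense()["time"])
cv2.imwrite("pics/held.png",cv2.resize(np.vstack([p,p2]),None,fx=.75,fy=.75,interpolation=cv2.INTER_AREA))
```

```text
stop? False
5.6 [ 0.4538 -0.1816  0.0077] [0.8 0.5 0.6]
0.04350198970051005 [ 0.4539 -0.1815  0.0077] [3.1406 0.1731 0.2798]
6.85 0.043219661095583804 [ 0.13 -0.05 -1.94]
8.7667
```

View pics/held.png

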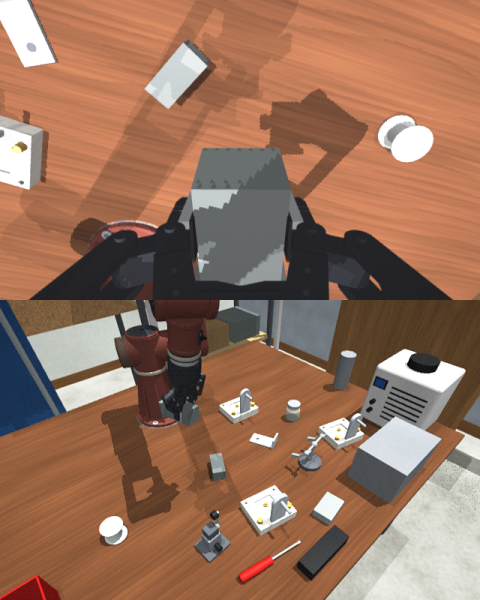

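The shroud is held centred between the jaws, with its closed end facing the wrist camera at (240,220). Everything else is undisturbed. I'll check the in-hand tilt by fitting a plane to the closed end, then flip high up and hover.

```bash
cat >> h.py <<'E'
def planes(f):
    z=np.load(f"pics/{f}.npz",allow_pickle=True); s=z["s"].item(); P=cloud(cam("wrist",s),z["d"]); R=Ro.from_euler("xyz",s["ee_rot"]).as_matrix()
    Q=(P-s["tcp_pos"])@R      # tool frame
    N=np.cross(np.gradient(cv2.GaussianBlur(Q,(7,7),0),axis=0),np.gradient(cv2.GaussianBlur(Q,(7,7),0),axis=1)); N/=np.linalg.norm(N,axis=-1,keepdims=True)+1e-12
    for n,ax in (("closed",Rp.T@-Sp[:,0]),("top",Rp.T@Sp[:,2])):
        m=(np.abs(N@ax)>.93)&(np.abs(Q[...,1])<.02)&(np.linalg.norm(Q,axis=-1)<.09)&(z["d"]>0); q=Q[m]
        if len(q)<50: print(n,"few",len(q)); continue
        for _ in range(4):
            c=np.median(q,0); v=np.linalg.svd(q-q.mean(0),full_matrices=False)[2][2]; r=np.abs((q-q.mean(0))@v); q=q[r<max(.0015,2*np.median(r))]
        v*=np.sign(v@ax); print(n,len(q),"tilt in xz deg",np.degrees(np.arctan2(v[0]*ax[2]-v[2]*ax[0],v@ax)).round(2),"y tilt",np.degrees(v[1]).round(2),"offset from tcp mm",(q.mean(0)@ax*1000).round(1))
E
python3 - <<'E'
from h import *
planes("w_held")
tcp=np.load("tcp.npy"); print("expected closed", (-Sp[:,0]@(np.r_[SH,0]-tcp)+.045)*1000, "top",(.04-tcp[2])*1000)
R0=Ro.from_euler("xyz",np.load("rot.npy")).as_matrix(); P,R=place(tcp,R0); print(P.round(4),eul(R).round(3))
move_j([-.34,-.25,1.95,-.1,.4,.9]); print(sense()["tcp_pos"].round(3))
move_j([-.1,-.3,2.1,3.4,.3,-1.75]); print(sense()["tcp_pos"].round(3))
goto(P+[0,0,.22]-.1*jx,eul(R)); s=sense(); print(s["time"],s["tcp_pos"].round(3),s["opening"],s["wrist_force"].round(1))
line_to(P+[0,0,.05]-[0,0,0],max_speed=.15); p,d,C=shot("wrist","w_pre"); p2,_,_=shot("scene","s2"); print(sense()["time"],sense()["tcp_pos"],sense()["ee_rot"]); planes("w_pre")
cv2.imwrite("pics/pre.png",np.vstack([cv2.resize(p,(480,300),interpolation=cv2.INTER_AREA),cv2.resize(p2[130:350,230:582],(480,300),interpolation=2)]))
E
```

```text
closed 5013 tilt in xz deg 1.85 y tilt 0.22 offset from tcp mm 32.0
top 9601 tilt in xz deg 0.12 y tilt 0.01 offset from tcp mm 31.8
expected closed 32.556901869843394 top 32.32888948893978
[ 0.6862 -0.0156  0.0794] [-3.141 -1.398 -0.194]
[ 0.675 -0.177  0.447]
[ 0.699 -0.023  0.561]
13.85 [0.59  0.003 0.303] 0.04315139582984016 [-0.1 -0.3 -1.1]
15.4167 [ 0.68635404 -0.01550687  0.13049473] [-3.13999661 -1.3991607  -0.19531504]
closed 4934 tilt in xz deg 1.85 y tilt 0.07 offset from tcp mm 31.3
top 10535 tilt in xz deg 0.06 y tilt 0.02 offset from tcp mm 31.7
```

View pics/pre.png

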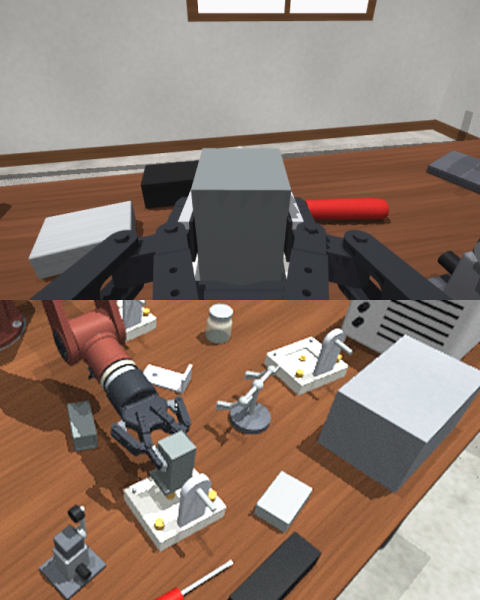

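The shroud is upright over the pocket and its top face is tilted less than 0.2°, so it hasn't slipped. Lowering it with a force stop.

Run:
```python
from h import *
tcp=np.load("tcp.npy"); R0=Ro.from_euler("xyz",np.load("rot.npy")).as_matrix(); P,R=place(tcp,R0)
line_to(P+[0,0,.014],max_speed=.08); pause(.2)
print(line_to(P-[0,0,.004],max_speed=.02,f_stop=8)); s=sense(); print(s["time"],s["tcp_pos"].round(4)-P.round(4),s["wrist_force"].round(1),s["moment"].round(2))
```

```text
True
16.9083 [1.e-04 0.e+00 1.e-03] [-1.  -0.4  3.5] [-0.13  0.14 -0.04]
```

It stopped 1 mm from the predicted seat, where a miss would have stopped 8 mm high. One firmer nudge, then release and retreat.

Run:
```python
from h import *
s=sense(); R=Ro.from_euler("xyz",s["ee_rot"]).as_matrix(); z0=s["tcp_pos"][2]
print(line_to(s["tcp_pos"]-[0,0,.004],max_speed=.02,f_stop=15)); s=sense(); print((s["tcp_pos"][2]-z0)*1000,s["wrist_force"].round(1))
grip(.085); s=sense(); print(s["time"],s["opening"],s["wrist_force"].round(1))
line_to(s["tcp_pos"]-.13*R[:,2],max_speed=.12); s=sense(); print(s["time"],s["tcp_pos"])
goto(s["tcp_pos"]+[-.03,0,.2],s["ee_rot"]); grip(0)
p,d,C=shot("top","t3"); p2,_,_=shot("scene","s3"); print(sense()["time"])
P=cloud(cam("top"),d); m=(np.hypot(P[...,0]-JIG[0],P[...,1]-JIG[1])<.04)&(P[...,2]>.09)&(P[...,2]<.13); q=P[m]; r=cv2.minAreaRect(q[:,:2].astype(np.float32)*1000); print("cap top z",np.median(q[:,2]),r,len(q))
cv2.imwrite("pics/rel.png",np.vstack([cv2.resize(p[120:220,270:430],(480,300),interpolation=2),cv2.resize(p2[200:350,230:470],(480,300),interpolation=2)]))
# switch plan
sw=np.array([.6569,-.2124]); 
for yaw in (.04,.04+np.pi/2,.04-np.pi/2):
    ro=sw+rz(.04)[:2,:2]@[0,.019]; q=solve_ik(np.r_[ro-.05*rz(.04)[:2,0],.125],[np.pi,0,yaw]); print(yaw,None if q is None else q.round(2))
```

```text
True
0.21126436470685073 [-3.5  1.4  4.7]
17.6083 0.08506919850626045 [-0.6  0.1  0.2]
18.8417 [0.56170706 0.00899041 0.10160146]Traceback (most recent call last):
  File "<stdin>", line 6, in <module>
station.IKError: the arm cannot take that pose within its joint ranges
```

Run:
```python
from h import *
s=sense(); line_to(s["tcp_pos"]+[.02,0,.19]); print(sense()["tcp_pos"]); grip(0)
p,d,C=shot("top","t3"); p2,_,_=shot("scene","s3"); print(sense()["time"])
P=cloud(cam("top"),d); m=(np.hypot(P[...,0]-JIG[0],P[...,1]-JIG[1])<.04)&(P[...,2]>.09)&(P[...,2]<.13); q=P[m]
if len(q): r=cv2.minAreaRect(q[:,:2].astype(np.float32)*1000); print("cap top z",np.median(q[:,2]),r,len(q))
cv2.imwrite("pics/rel.png",np.vstack([cv2.resize(p[120:220,270:430],(480,300),interpolation=2),cv2.resize(p2[200:350,230:470],(480,300),interpolation=2)]))
sw=np.array([.6569,-.2124]); ro=sw+rz(.04)[:2,:2]@[0,.019]
for yaw in (.04,.04+np.pi/2,.04-np.pi/2,.04+np.pi):
    q=solve_ik(np.r_[ro-.05*rz(.04)[:2,0],.125],[np.pi,0,yaw]); print(yaw,None if q is None else q.round(2))
```

```text
[0.58116646 0.00897443 0.28998947]
21.1333
cap top z 0.11264495917240325 ((674.3058471679688, -11.083539962768555), (43.839691162109375, 39.920013427734375), 79.23566436767578) 186
0.04 [-0.42  0.35  1.66 -0.    1.13  1.11]
1.6107963267948966 [-0.42  0.35  1.66  0.    1.13 -0.46]
-1.5307963267948965 None
3.181592653589793 [-0.42  0.35  1.66  0.    1.13 -2.03]
```

View pics/rel.png

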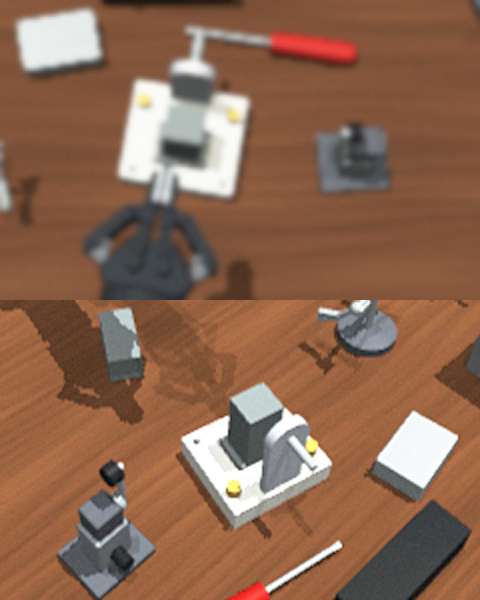

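The closed end is at z = 0.1126 (0.112 expected for fully home), centred and aligned in the jig, with the gripper clear. Now the switch: approach from its front and find contact with the roller.

```bash
cat >> h.py <<'E'
sx=rz(.04)[:,0]; RO=np.r_[.6569,-.2124,0]+rz(.04)@[0,.019,0]
E
python3 - <<'E'
from h import *
move_j([-.1,-.3,2.1,3.4,.3,-1.75]); move_j([-.4,-.2,1.9,0,.5,-2.03])
O=[np.pi,0,.04+np.pi]; a=RO-.06*sx
goto(np.r_[a[:2],.22],O); line_to(np.r_[a[:2],.122],max_speed=.12); pause(.3)
s=sense(); f0=s["wrist_force"]; print(s["time"],s["tcp_pos"].round(4))
print(line_to(np.r_[(RO-.004*sx)[:2],.122],max_speed=.03,f_stop=1.5)); s=sense(); print(s["time"],"rel to roller axis mm",((s["tcp_pos"]-RO)@sx*1000).round(1),(s["wrist_force"]-f0).round(2))
p,d,C=shot("scene","s4"); cv2.imwrite("pics/sw4.png",cv2.resize(p[230:360,210:370],(640,520),interpolation=2))
E
```

```text
27.2333 [ 0.5966 -0.196   0.1228]
True
28.4583 rel to roller axis mm -21.7 [-0.47 -0.61 -0.64]
```

View pics/sw4.png

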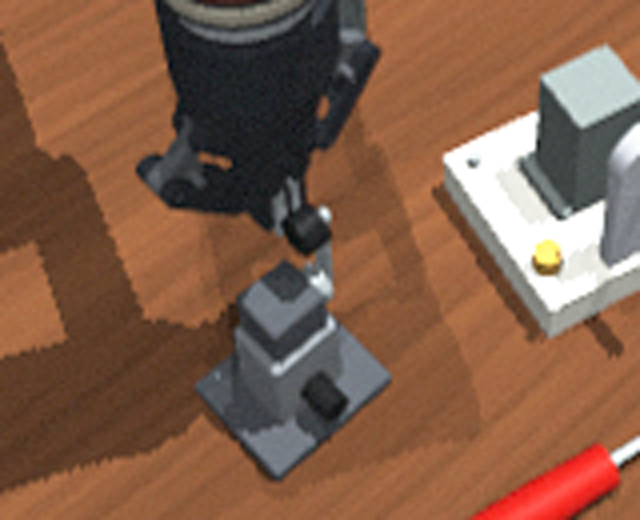

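The fingertip meets the upright roller, at crop (307,228), within 0.3 mm of the predicted -22 mm. Pushing 32.5 mm (about 0.63 rad, past the click and short of the stop), then checking.

Run:
```python
from h import *
q=sense()["tcp_pos"]; print(line_to(q+.0325*sx,max_speed=.04,f_stop=25)); pause(.2)
s=sense(); print(s["time"],((s["tcp_pos"]-RO)@sx*1000).round(1),s["tcp_pos"][2],s["wrist_force"].round(2))
p,d,C=shot("scene","s5")
r=RO-.06*sx; line_to(np.r_[r[:2],s["tcp_pos"][2]],max_speed=.08); line_to(np.r_[r[:2],.25]); pause(.5)
p2,d,C=shot("scene","s6"); print(sense()["time"],sense()["wrist_force"].round(2))
cv2.imwrite("pics/sw5.png",np.hstack([cv2.resize(x[230:360,230:360],(400,400),interpolation=2) for x in(p,p2)]))
```

```text
False
29.675 7.3 0.11778588232615957 [-5.91 -0.65 -4.  ]
32.3333 [ 0.54 -0.39  0.75]
```

View pics/sw5.png

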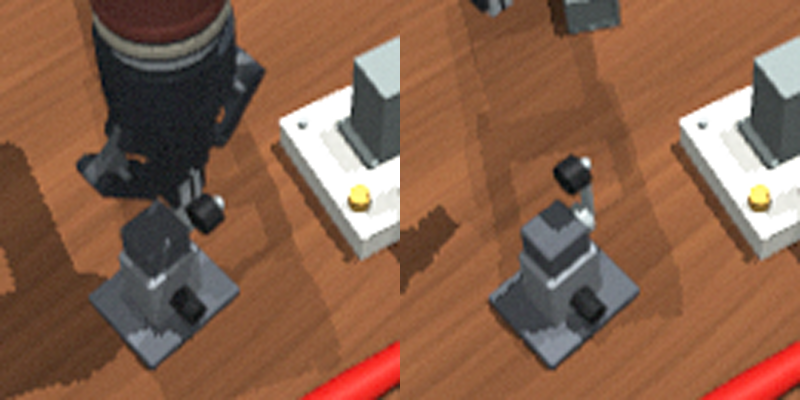

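The roller was pushed back from (286,287) to (297,299) and is upright again. The tool was slightly compliant (29 mm of travel, not 32.5), so I'll work out the angle from the roller's pixels.

Run:
```python
from h import *
c=camera_params("scene"); K=c["intrinsics"]
def pr(X): v=K@(c["R"]@X+c["t"]); return v[:2]/v[2]
for t in (0,.4,.5,.55,.6,.65): print(t,pr(RO+.055*np.sin(t)*sx+[0,0,.08+.055*np.cos(t)]).round(1))
for f in("s5","s6"):
    p=cv2.imread(f"pics/{f}.png"); hsv=cv2.cvtColor(p,cv2.COLOR_BGR2GRAY); m=(hsv[275:310,275:312]<48).astype(np.uint8)
    k,l,st,ce=cv2.connectedComponentsWithStats(m); print(f,[(st[i,4],(ce[i]+[275,275]).round(1)) for i in range(1,k) if st[i,4]>20])
```

```text
0 [286.1 286.9]
0.4 [293.5 295.3]
0.5 [295.2 297.6]
0.55 [296.1 298.8]
0.6 [296.9 300. ]
0.65 [297.7 301.2]
s5 [(np.int32(384), array([285. , 283.4])), (np.int32(75), array([295.8, 299.6]))]
s6 [(np.int32(69), array([285.1, 287.2]))]
```

Image displacement gives about 0.57 rad and kinematics gives about 0.56, both past the 0.5 click. The arm is back within 1 px of upright. Final check of the shroud and bystanders, then I hand in.

Run:
```python
from h import *
p,d,C=shot("top","t7"); P=cloud(C,d); m=(np.hypot(P[...,0]-JIG[0],P[...,1]-JIG[1])<.04)&(P[...,2]>.09)&(P[...,2]<.13); q=P[m]
print("cap top z",np.median(q[:,2]).round(4),cv2.minAreaRect(q[:,:2].astype(np.float32)*1000))
p0=cv2.imread("pics/scene0.png").astype(int); p6=cv2.imread("pics/s6.png").astype(int)
for n,(x0,x1,y0,y1) in dict(cap=(275,305,200,242),plate=(330,375,175,200),hands=(388,440,175,230),driver=(315,405,320,378),block=(415,460,255,300),jar=(380,402,132,164),reel=(130,172,288,328)).items(): print(n,np.abs(p0-p6)[y0:y1,x0:x1].mean().round(1))
s=sense(); print(s["time"],s["tcp_pos"].round(3),s["wrist_force"].round(1)); job_done()
```

```text
cap top z 0.1126 ((674.6524658203125, -11.248767852783203), (43.530914306640625, 41.47622299194336), 78.42298889160156)
cap 12.0
plate 1.9
hands 2.7
driver 3.0
block 2.0
jar 2.3
reel 20.6
32.3833 [ 0.596 -0.196  0.25 ] [-0.7  0.6  0.7]
the job is handed in; nothing more can be done
```

The shroud is seated in the right-hand jig's pocket and released, and the switch arm has been pushed past its click and has sprung back upright. I handed the job in at 32.4 s of robot time.

- **Shroud:** I picked it up by its 44 mm sides, turned it rim down, lowered it into the pocket with a force stop and let go. At the final check its closed end was at z = 0.1126 m, against 0.112 m expected when fully home. It was centred to within about 2 mm and square to the jig to within a degree.
- **Limit switch:** the push reached about 0.56 rad from the arm's travel and about 0.57 rad from the image. Both are past the 0.5 rad click. The tool gave a little, so it travelled 29 mm instead of the 32.5 mm I commanded. I judged that enough and did not push again; I have no direct signal of the click itself.
- **Other items:** five of the seven I compared before and after (angle plate, helping hands, screwdriver, steel block and jar) matched closely. The plain cap and wire reel showed larger differences. I put these down to the arm's moving shadow, since the robot never went near them, but I did not check that separately.
- **Minor disagreements:** a fit to the shroud's closed end in the gripper suggested a tilt of 1.85°, while its top face showed 0.1°. I trusted the top face, and the seating agreed with that. One retreat move was refused as unreachable, so nothing moved, and I replaced it with another.

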